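# Secure the jars in the carrier with its keeper bar and thumb wedge

## Robot

A 7-joint arm with a two-finger parallel gripper is mounted at the origin on the work surface. World frame = base frame: x ahead of the robot, y to its left, z up, the work surface at z = 0. Lengths are in m, angles in rad, forces in N, time in s.
With the tool pointing down it reaches from about 0.4 to 0.925 m from the base axis. Payload 5.6 kg.
Tool frame: the origin (TCP) lies on the centre line of the jaws, within the pads' length; the fingertips stand 8 mm ahead of it and the grasp point (between the pads) lies 11 mm behind it; y points along the fingers, x is the direction in which the jaws open and shut, and the axes are right-handed (so a half turn about y gives the same grasp; the last joint's range is limited). The gripper opens to 85 mm and grips with 20 to 120 N. Pads are 22 mm wide; open, the fingers measure 114 mm over their backs; the gripper's body (76 mm by 85 mm) begins 54 mm behind the grasp point. The pads swing forward as they close: fully open they stand 13 mm farther back than shut.
Start: joints at [1.285, 0.468, -0.012, 1.603, 0.006, 1.071, -0.056], TCP at [0.156, -0.631, 0.204] pointing down, gripper open.
Joint ranges: [-2.53, 2.53], [-0.31, 2.02], [-1.57, 1.55], [0.28, 2.44], [-1.29, 4.43], [0.15, 1.84], [-2.92, 2.92]. Speed limits (rad/s): [2.57, 2.57, 3.14, 3.14, 3.14, 3.14, 3.14].

## Interface

Orientations are given as a rotation vector (axis times angle).
In Python, from cell import sensors, eyes, job gives the robot as it stands.
- The arm moves only by the tool step_arm, never from a script. Its argument "increments" is a list of rows, each an object of numbers: "dx", "dy", "dz": the shift along the world's x, y, z in mm; "wx", "wy", "wz": the turn, a rotation vector about the world's x, y, z in rad. A call has exactly 5 rows; each row is the pose to reach, as a shift and turn from the pose measured when the call began; what a row does not reach only later rows make up. A row lasts 1/10 s, in which the tool goes at most 50 mm and 8.59 degrees, less where a joint would pass 70% of its speed; a pose out of reach is approached as far as the arm can. A call with a gripper value outside its range is refused whole. "claw" is the closure, from -1 (fully open) to 1 (shut), set as the call begins (left out, the last holds). The fingers move at their own pace and stop on an object; the grip force is fixed at half the most. Time passes only in rows, so rows that repeat a pose let the fingers close, or fill a call up. It gives the time, the measured TCP pose, the force and the opening at its end, in the units of the state.
- sensors.state(): the state, without advancing time (a new reading comes with each control period).
- eyes.capture(name): name is "scene" or "top"; returns a dict with "frame" (400x640x3 uint8, blue, green, red), "fx", "fy", "cx", "cy" (pixels), "T" (4x4, takes a point from camera to world coordinates). Camera axes: x right, y down, z forward; pixel columns grow to the right and rows downward; lengths in m; the calibration is good to about 2 mm. A picture is of the moment at which its call begins. There is no depth.
- job.finish_job(): hands the job in, once; it reports no verdict.
The state is a dict: "time_s": time; "qpos": joint angles; "dq": joint speeds; "joint_torque": joint torques, N m; "position": TCP position; "eef_rot": TCP orientation; "ft_force": force on the tool from outside, world axes, zero at the start; "torque": the same for the moment, N m; "finger_gap": finger opening in m.
Only numpy, scipy, OpenCV 4.12 (cv2) and the standard library are available. Lean on these libraries where they do the work, as an engineer would, in place of code of your own. Each camera call takes 0.05 s, during which the arm holds its last target. There are 200 camera calls.

## Task

Make the jar carrier ready to travel: push its keeper bar up by the knob until the three jars stand packed snugly between bar and end stop, gently because they are glass and without handling the jars themselves. Then push the red thumb wedge along its ramp with a firm thumb's push, not a blow, until it jams the bar fast, and let go; leave everything else where it is.

Things in the scene. Friction and masses are not known exactly. Their poses are not given: they have to be found in the camera images.
- tray: Plywood jar carrier on the stall, 420 x 232 mm, side walls 32 mm high, floor 12 mm above the table. Origin on the table plane; +x runs along the tray to the end stop, +y across it, z up; it spans x -175 to 245 mm, y -116 to 116 mm. Carries stop, bar and lock.
- stop: End stop: upright board across the tray, 18 mm thick, 208 mm wide, 50 mm high, pegged in one of several places, fixed. Origin at the middle of the foot of the face that looks at the jars; axes as the tray.
- bar: Keeper bar: a T of pale wood that slides along the tray's x only (2 N of friction) and stays where left. Cross bar 200 mm wide, 14 mm thick, 26 to 56 mm above the table; its stem (28 mm wide, top 42 mm above the table) runs back (-x) through the lock block and out of the tray. Origin at the centre of the face that meets the jars, 41 mm above the table; axes as the tray.
- bar_knob (a point): Centre of the bar's dark upright hand knob on the stem, 80 mm behind the jar face: diameter 22 mm, 42 to 85 mm above the table, this point 64 mm. Pushed to +x the bar gathers the jars (3 to 8 N more while they slide), then packs them on the stop and the push rises steeply. About 15 N in all on the knob packs them snugly; a jar must not feel over 12 N.
- wedge: Red thumb wedge, 155 mm long, 22 mm wide, lying across the stem, captive under the ramp: the sloping roof of an aluminium block (46 x 58 mm, 75 mm high) fixed at tray x = -115 mm, y = 0. Slides only to the tray's +y, sinking 1 mm in 7. Its tab stands at the -y end: 22 mm wide (x), 10 mm thick (y), top about 100 mm above the table. Origin at the tab's outer (-y) face, 82 mm up; axes as the tray.
- wedge_tab (a point): Middle of the wedge's tab, 5 mm to +y of the wedge's origin; the tab's foot is about 45 mm above the table. Pushed to +y the wedge runs free (2 N) for 6 to 48 mm, differently each time with the play of the lock, then bears on the stem and the push rises by several N per mm. A thumb push of 18 to 21 N jams it and it locks itself; under 15 N may leave it loose, over 25 N breaks it.
- jar_a: Glass jar of the row in the tray (orange fruit, brass lid, paper label): diameter 62 mm, 82 mm high, 0.17 to 0.34 kg, standing on the tray floor between keeper bar and end stop. Origin at the centre of its underside.
- jar_b: Glass jar of the row in the tray (dark fruit, brass lid, paper label): diameter 62 mm, 82 mm high, 0.17 to 0.34 kg, standing on the tray floor between keeper bar and end stop. Origin at the centre of its underside.
- jar_c: Glass jar of the row in the tray (orange fruit, brass lid, paper label): diameter 62 mm, 82 mm high, 0.17 to 0.34 kg, standing on the tray floor between keeper bar and end stop. Origin at the centre of its underside.
- spare_lid: Bystander: loose brass jar lid, 57 mm across, 12 mm high, lying in the tray beside the stem. Origin under its centre.
- pencil: Bystander: flat yellow carpenter's pencil, 120 x 13 x 8 mm, lying in the tray on the wedge tab's side of the stem. Origin under its centre.
- spare_jar: Bystander: a fourth jar like those of the row, standing on the stall outside the tray; it stays there. Origin under its centre.
- bottle_a: Bystander: dark bottle, diameter 72 mm, 240 mm high. Origin under its centre.
- bottle_b: Bystander: dark bottle, diameter 72 mm, 240 mm high. Origin under its centre.
- can_a: Bystander: red drinks can, diameter 66 mm, 115 mm high. Origin under its centre.
- can_b: Bystander: red drinks can, diameter 66 mm, 115 mm high. Origin under its centre.
- coffee: Bystander: gold brick pack of coffee, 60 x 90 x 150 mm. Origin under its centre.

How it is judged:
On the way, in this order (a step that is already met when the one before it is completed fails the run):
1. the bar has packed all three jars against the end stop while the wedge is still loose (x of stop in the frame of bar below 0.0645 m and x of each of jar_a, jar_b, jar_c in the frame of bar below 0.0345 m and angle between each of jar_a, jar_b, jar_c's own z axis and vertical below 0.1 rad and contact force between wedge and bar below 1 N), for 0.2 s.
2. the wedge bears on the bar with more than 14 N (contact force between wedge and bar above 14 N), for 0.2 s.
At the end, for the whole second after the job is handed in: The wedge, let go, still bears on the keeper bar's stem with more than 14 N; the bar's face is within 64.5 mm of the end stop (the jars are 62 mm across) and each jar's axis within 34.5 mm of the bar's face; the three jars stand upright (within 0.1 rad) (x of stop in the frame of bar below 0.0645 m and x of each of jar_a, jar_b, jar_c in the frame of bar below 0.0345 m and angle between each of jar_a, jar_b, jar_c's own z axis and vertical below 0.1 rad and contact force between wedge and bar above 14 N); the robot touches nothing.
It fails at once if a jar of the row is squeezed by the keeper bar with more than 12 N (contact force between bar and jar_a above 12 N or contact force between bar and jar_b above 12 N or contact force between bar and jar_c above 12 N).
It fails at once if the wedge is pushed by the robot with more than 25 N (contact force between any of the fingers, the arm and wedge above 25 N).
It fails at once if a jar of the row is tipped over (angle between any of jar_a, jar_b, jar_c's own z axis and vertical above 0.35 rad).
It fails at once if the robot touches a jar of the row (contact force between any of the fingers, the arm and jar_a above 0.5 N or contact force between any of the fingers, the arm and jar_b above 0.5 N or contact force between any of the fingers, the arm and jar_c above 0.5 N).
It fails at once if another thing on the stall or in the tray is shifted by more than 20 mm (distance of any of spare_lid, pencil, spare_jar, bottle_a, bottle_b, can_a, can_b, coffee from where it was at the start of the episode above 0.02 m).
It also fails if it takes over 61 s, if anything falls off the work surface, if the arm or the gripper's body presses on something with over 40 N, if the wrist force passes 120 N, or if a joint passes its speed limit or range.

## Working session

There is one attempt and no reset: what is moved stays moved. The work goes in short steps, Python scripts to look and compute and a tool call to move; the robot and the scene stay as the last step left them, time stands still between calls to the robot, and variables do not carry over. Pictures are saved under pics/ and viewed, about 8 in all and at most 12, crops included, and the job is handed in when it is done.

Besides the shell and the picture viewer there is one more tool, called after ">>>" as name(argument=value, ...), one argument or row to a line, values as JSON. step_arm: Moves the arm, as the interface text tells. Its arguments: {"type":"object","properties":{"increments":{"type":"array","items":{"type":"object","properties":{"dx":{"type":"number"},"dy":{"type":"number"},"dz":{"type":"number"},"wx":{"type":"number"},"wy":{"type":"number"},"wz":{"type":"number"}}}},"claw":{"type":"number"}},"required":["increments"]}

```bash
mkdir -p pics; python3 - <<'E'
from cell import sensors, eyes
import cv2,numpy as np,pickle
np.set_printoptions(precision=4,suppress=True)
print(sensors.state())
d={}
for n in("scene","top"):
    c=eyes.capture(n); d[n]=c; cv2.imwrite(f"pics/{n}0.png",c["frame"]); print(n,c["fx"],c["fy"],c["cx"],c["cy"],c["T"])
pickle.dump(d,open("cap0.pkl","wb"))
E
```

```text
{'time_s': 0.0, 'qpos': array([ 1.285 ,  0.4683, -0.0116,  1.6036,  0.006 ,  1.0714, -0.0563]), 'dq': array([-0.0007, -0.0005,  0.0015,  0.0006, -0.0007,  0.0004,  0.0001]), 'joint_torque': array([  0.0007, -53.2381,   0.0218, -25.1309,   0.0114,   0.0078,
         0.    ]), 'position': array([ 0.156 , -0.6304,  0.2033]), 'eef_rot': array([-1.3133,  1.0296, -1.0272]), 'ft_force': array([-0.0186,  0.5129, -0.3438]), 'torque': array([0.0323, 0.0364, 0.0132]), 'finger_gap': 0.08544990206632541}
scene 472.596479796818 472.596479796818 319.15003834688264 193.90041954950803 [[-0.6546  0.5231 -0.5458  1.4163]
 [ 0.7559  0.44   -0.4848  0.7425]
 [-0.0134 -0.7299 -0.6835  1.1104]
 [ 0.      0.      0.      1.    ]]
top 516.4386256114113 516.4386256114113 325.7836794765073 199.23770397948553 [[ 0.0135 -0.9916  0.1288  0.3894]
 [-0.9998 -0.0149 -0.01   -0.0077]
 [ 0.0119 -0.1287 -0.9916  1.5176]
 [ 0.      0.      0.      1.    ]]
```

View pics/scene0.png

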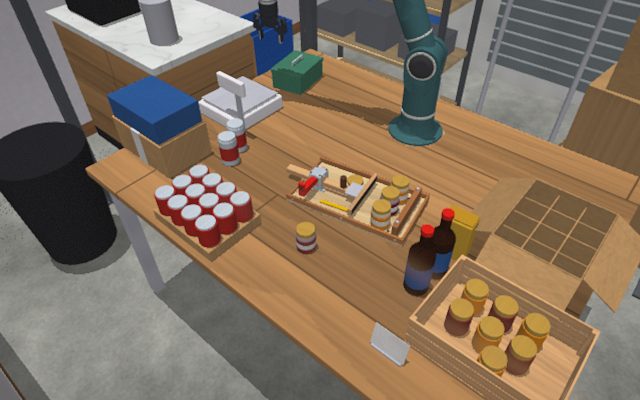

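View pics/top0.png

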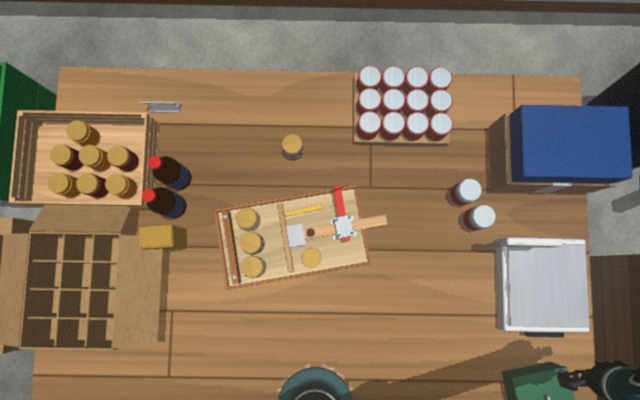

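```bash
python3 - <<'E'
import cv2
a=cv2.imread("pics/top0.png")[175:295,205:400]; cv2.imwrite("pics/topc.png",cv2.resize(a,None,fx=4,fy=4,interpolation=2))
a=cv2.imread("pics/scene0.png")[150:250,280:440]; cv2.imwrite("pics/scec.png",cv2.resize(a,None,fx=5,fy=5,interpolation=2))
E
```

```text
(no output)
```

View pics/topc.png

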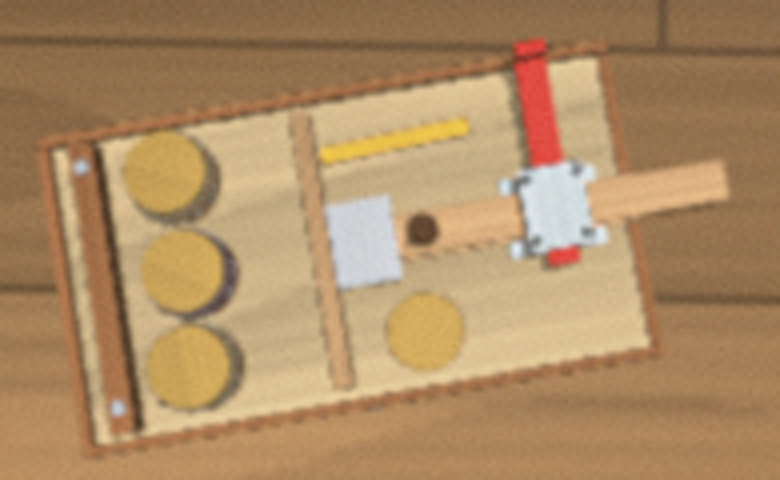

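View pics/scec.png

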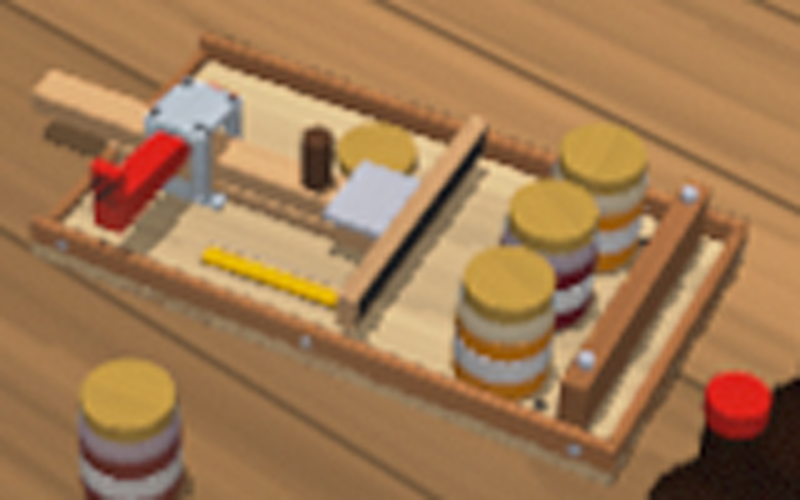

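```bash
cat > h.py <<'E'
import pickle,numpy as np
from scipy.spatial.transform import Rotation as R
np.set_printoptions(precision=4,suppress=True)
d=pickle.load(open("cap0.pkl","rb"))
def ray(n,u,v,c=None):
    c=c or d[n]; r=c["T"][:3,:3]@np.array([(u-c["cx"])/c["fx"],(v-c["cy"])/c["fy"],1]); return c["T"][:3,3],r/np.linalg.norm(r)
def onz(n,u,v,z,c=None): o,r=ray(n,u,v,c); return o+r*(z-o[2])/r[2]
def tri(a,b):
    o1,r1=ray("top",*a); o2,r2=ray("scene",*b)
    s=np.linalg.lstsq(np.c_[r1,-r2],o2-o1,rcond=None)[0]; p,q=o1+r1*s[0],o2+r2*s[1]; return (p+q)/2,np.linalg.norm(p-q)
T=lambda x,y:(205+(x+.5)/4-.5,175+(y+.5)/4-.5)
S=lambda x,y:(280+(x+.5)/5-.5,150+(y+.5)/5-.5)
E
python3 - <<'E'
from h import *
from cell import sensors
C=[onz("top",*T(*p),.032) for p in[(43,143),(600,45),(657,352),(90,452)]]
for c in C:print("rim",c)
ex=(C[0]+C[3]-C[1]-C[2]);print("len",np.linalg.norm(C[0]-C[1]),np.linalg.norm(C[0]-C[3]),np.linalg.norm(C[2]-C[3]));ex/=np.linalg.norm(ex);print("yaw",np.arctan2(ex[1],ex[0]))
yaw=np.arctan2(ex[1],ex[0]); M=R.from_euler("z",yaw).as_matrix()
org=np.mean(C,0)-M@[.035,0,.032]; print("org",org)
for n,a,b,z in[("knobtop",(423,224),(317,134),.085),("tabtop",(530,46),(104,167),.100),("blk",(556,202),(196,110),.075),("jarA",(165,173),(509,283),.094),("jarB",(184,272),(554,210),.094),("jarC",(190,367),(603,157),.094)]:
    p,e=tri(T(*a),S(*b)); q=onz("top",*T(*a),z); print(n,p,"err",e,"onz",q,"tray",M.T@(q-org),"tri tray",M.T@(p-org))
for n,a,z in[("barback",(325,185),.056),("barfront-left",(296,185),.056),("stemend",(725,180),.042),("lid",(425,331),.024),("stopfront",(112,290),.062)]: print(n,M.T@(onz("top",*T(*a),z)-org))
print(R.from_rotvec(sensors.state()["eef_rot"]).as_matrix())
E
```

```text
rim [0.5452 0.2955 0.032 ]
rim [ 0.6229 -0.1061  0.032 ]
rim [ 0.4016 -0.1483  0.032 ]
rim [0.3258 0.2533 0.032 ]
len 0.4090495888619002 0.22337809888806787 0.4086450994999761
yaw 1.759540579694849
org [0.4804 0.0392 0.    ]
knobtop [0.486  0.0206 0.0874] err 0.003037463949076247 onz [0.487  0.0194 0.085 ] tray [-0.0207 -0.0028  0.085 ] tri tray [-0.0193 -0.002   0.0874]
tabtop [ 0.6105 -0.0529  0.1011] err 0.0001803143643418742 onz [ 0.6108 -0.053   0.1   ] tray [-0.115  -0.1107  0.1   ] tri tray [-0.1149 -0.1105  0.1011]
blk [ 0.5034 -0.0714  0.0693] err 0.005001093816245262 onz [ 0.5045 -0.0732  0.075 ] tray [-0.1149 -0.0025  0.075 ] tri tray [-0.113  -0.0018  0.0693]
jarA [0.5192 0.1994 0.0882] err 0.001510239467970847 onz [0.5191 0.1979 0.094 ] tray [ 0.1487 -0.0678  0.094 ] tri tray [ 0.1501 -0.0682  0.0882]
jarB [0.4505 0.1842 0.0914] err 0.0027888373428032933 onz [0.4511 0.1826 0.094 ] tray [0.1464 0.0019 0.094 ] tri tray [0.148  0.0022 0.0914]
jarC [0.3858 0.1782 0.0889] err 0.002646669369238128 onz [0.3866 0.1765 0.094 ] tray [0.1525 0.0665 0.094 ] tri tray [0.1543 0.0669 0.0889]
barback [ 0.0432 -0.0441  0.056 ]
barfront-left [ 0.0634 -0.0477  0.056 ]
stemend [-0.2392  0.0007  0.042 ]
lid [-0.0086  0.0689  0.024 ]
stopfront [0.2019 0.0034 0.062 ]
[[ 0.2404 -0.0005  0.9707]
 [-0.9707  0.0016  0.2404]
 [-0.0016 -1.     -0.0001]]
```

>>> step_arm(
  claw=1,
  increments=[
    {"dx":0,"dy":0,"dz":50},
    {"dx":0,"dy":0,"dz":100},
    {"dx":0,"dy":0,"dz":150},
    {"dx":20,"dy":30,"dz":180},
    {"dx":44,"dy":73,"dz":180},
  ],
)

```text
invalid input at $.increments[0]: expected keys dx, dy, dz, wx, wy, wz
```

>>> step_arm(
  increments=[
    {"dx":24,"dy":43},
    {"dx":48,"dy":86},
    {"dx":72,"dy":129},
    {"dx":96,"dy":172},
    {"dx":120,"dy":215},
  ],
)

```text
invalid input at $.increments[0]: expected keys dx, dy, dz, wx, wy, wz
```

>>> step_arm(
  claw=1,
  increments=[
    {"dx":0,"dy":0,"dz":50,"wx":0,"wy":0,"wz":0},
    {"dx":0,"dy":0,"dz":100,"wx":0,"wy":0,"wz":0},
    {"dx":0,"dy":0,"dz":150,"wx":0,"wy":0,"wz":0},
    {"dx":20,"dy":30,"dz":180,"wx":0,"wy":0,"wz":0},
    {"dx":44,"dy":73,"dz":180,"wx":0,"wy":0,"wz":0},
  ],
)

```text
time_s: 0.6
position: [0.1997, -0.5599, 0.3877]
eef_rot: [-1.317, 1.028, -1.037]
ft_force: [2.1, 0.0, 0.7]
finger_gap: 0.0123
```

>>> step_arm(
  increments=[
    {"dx":24,"dy":43,"dz":0,"wx":0,"wy":0,"wz":0},
    {"dx":48,"dy":86,"dz":0,"wx":0,"wy":0,"wz":0},
    {"dx":72,"dy":129,"dz":0,"wx":0,"wy":0,"wz":0},
    {"dx":96,"dy":172,"dz":0,"wx":0,"wy":0,"wz":0},
    {"dx":120,"dy":215,"dz":0,"wx":0,"wy":0,"wz":0},
  ],
)

```text
time_s: 1.1
position: [0.3201, -0.3428, 0.3875]
eef_rot: [-1.317, 1.028, -1.037]
ft_force: [0.4, -0.2, 0.7]
finger_gap: -0.0002
```

>>> step_arm(
  increments=[
    {"dx":22,"dy":42,"dz":0,"wx":0,"wy":0,"wz":0},
    {"dx":44,"dy":84,"dz":0,"wx":0,"wy":0,"wz":-0.01},
    {"dx":66,"dy":126,"dz":0,"wx":0,"wy":0,"wz":-0.02},
    {"dx":88,"dy":168,"dz":0,"wx":0,"wy":0,"wz":-0.04},
    {"dx":110,"dy":208,"dz":0,"wx":0,"wy":0,"wz":-0.05},
  ],
)

```text
time_s: 1.6
position: [0.4304, -0.1328, 0.3875]
eef_rot: [-1.297, 1.066, -1.075]
ft_force: [0.4, -0.7, 0.6]
finger_gap: -0.0004
```

>>> step_arm(
  increments=[
    {"dx":21,"dy":40,"dz":0,"wx":0,"wy":0,"wz":0},
    {"dx":42,"dy":80,"dz":0,"wx":0,"wy":0,"wz":0},
    {"dx":60,"dy":115,"dz":-10,"wx":0,"wy":0,"wz":0},
    {"dx":63,"dy":120,"dz":-60,"wx":0,"wy":0,"wz":0},
    {"dx":63,"dy":120,"dz":-105,"wx":0,"wy":0,"wz":0},
  ],
)

```text
time_s: 2.1
position: [0.494, -0.0106, 0.2814]
eef_rot: [-1.297, 1.062, -1.073]
ft_force: [0.9, -0.5, -0.8]
finger_gap: 0.0001
```

```bash
python3 - <<'E'
from h import *
from cell import sensors
M=R.from_euler("z",1.7595).as_matrix(); org=np.array([.4804,.0392,0])-M@[0,.0025,0]
s=sensors.state();print(s["position"],M.T@(s["position"]-org),s["ft_force"]);print(M.T@R.from_rotvec(s["eef_rot"]).as_matrix())
E
```

```text
[ 0.494  -0.0106  0.2814] [-0.0514 -0.0015  0.2814] [ 0.9385 -0.5493 -0.7643]
[[-1.     -0.0071  0.0029]
 [-0.0029 -0.002  -1.    ]
 [ 0.0071 -1.      0.0019]]
```

>>> step_arm(
  increments=[
    {"dx":0,"dy":-6,"dz":-50,"wx":0,"wy":0,"wz":0},
    {"dx":0,"dy":-6,"dz":-100,"wx":0,"wy":0,"wz":0},
    {"dx":0,"dy":-6,"dz":-140,"wx":0,"wy":0,"wz":0},
    {"dx":0,"dy":-6,"dz":-165,"wx":0,"wy":0,"wz":0},
    {"dx":0,"dy":-6,"dz":-165,"wx":0,"wy":0,"wz":0},
  ],
)

```text
time_s: 2.6
position: [0.4908, -0.0166, 0.1129]
eef_rot: [-1.301, 1.068, -1.068]
ft_force: [-0.7, 0.4, -0.0]
finger_gap: -0.0
```

```bash
python3 - <<'E'
from cell import eyes
import cv2,numpy as np
a=eyes.capture("scene")["frame"][130:240,280:440]; b=eyes.capture("top")["frame"][175:285,230:390]
cv2.imwrite("pics/above.png",np.vstack([cv2.resize(x,None,fx=2.7,fy=2.7,interpolation=2) for x in(a,b)]))
E
```

```text
(no output)
```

View pics/above.png

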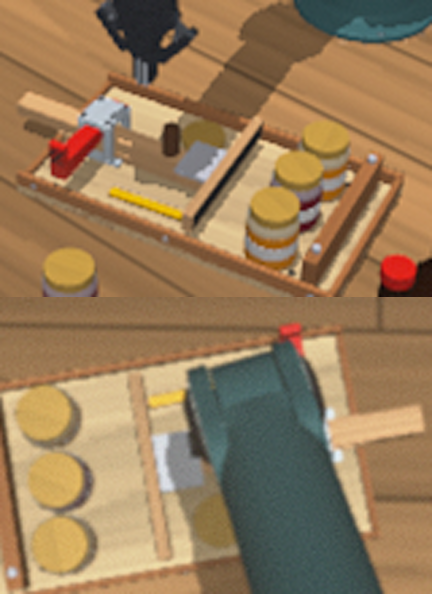

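>>> step_arm(
  increments=[
    {"dx":2,"dy":-1,"dz":-20,"wx":0,"wy":0,"wz":0},
    {"dx":3,"dy":-1,"dz":-40,"wx":0,"wy":0,"wz":0},
    {"dx":3,"dy":-1,"dz":-50,"wx":0,"wy":0,"wz":0},
    {"dx":3,"dy":-1,"dz":-50,"wx":0,"wy":0,"wz":0},
    {"dx":3,"dy":-1,"dz":-50,"wx":0,"wy":0,"wz":0},
  ],
)

```text
time_s: 3.2
position: [0.4981, -0.0172, 0.0679]
eef_rot: [-1.296, 1.06, -1.074]
ft_force: [0.1, 0.3, 0.6]
finger_gap: 0.0001
```

>>> step_arm(
  increments=[
    {"dx":-2,"dy":2,"dz":-2,"wx":0,"wy":0,"wz":0},
    {"dx":-4,"dy":4,"dz":-3,"wx":0,"wy":0,"wz":0},
    {"dx":-5,"dy":6,"dz":-3,"wx":0,"wy":0,"wz":0},
    {"dx":-6,"dy":8,"dz":-3,"wx":0,"wy":0,"wz":0},
    {"dx":-6,"dy":10,"dz":-3,"wx":0,"wy":0,"wz":0},
  ],
)

```text
time_s: 3.7
position: [0.492, -0.007, 0.0651]
eef_rot: [-1.296, 1.06, -1.073]
ft_force: [-0.2, 0.1, 0.9]
finger_gap: -0.0
```

>>> step_arm(
  increments=[
    {"dx":-0.4,"dy":2,"dz":0,"wx":0,"wy":0,"wz":0},
    {"dx":-0.8,"dy":4,"dz":0,"wx":0,"wy":0,"wz":0},
    {"dx":-1.2,"dy":6,"dz":0,"wx":0,"wy":0,"wz":0},
    {"dx":-1.6,"dy":8,"dz":0,"wx":0,"wy":0,"wz":0},
    {"dx":-2,"dy":10,"dz":0,"wx":0,"wy":0,"wz":0},
  ],
)

```text
time_s: 4.2
position: [0.49, 0.0032, 0.065]
eef_rot: [-1.296, 1.06, -1.073]
ft_force: [0.1, -0.3, 0.1]
finger_gap: -0.0002
```

>>> step_arm(
  increments=[
    {"dx":-0.4,"dy":2,"dz":0,"wx":0,"wy":0,"wz":0},
    {"dx":-0.8,"dy":4,"dz":0,"wx":0,"wy":0,"wz":0},
    {"dx":-1.2,"dy":6,"dz":0,"wx":0,"wy":0,"wz":0},
    {"dx":-1.6,"dy":8,"dz":0,"wx":0,"wy":0,"wz":0},
    {"dx":-2,"dy":10,"dz":0,"wx":0,"wy":0,"wz":0},
  ],
)

```text
time_s: 4.7
position: [0.4879, 0.0133, 0.065]
eef_rot: [-1.296, 1.06, -1.073]
ft_force: [0.4, 0.2, 0.7]
finger_gap: 0.0003
```

>>> step_arm(
  increments=[
    {"dx":-0.4,"dy":2,"dz":0,"wx":0,"wy":0,"wz":0},
    {"dx":-0.8,"dy":4,"dz":0,"wx":0,"wy":0,"wz":0},
    {"dx":-1.2,"dy":6,"dz":0,"wx":0,"wy":0,"wz":0},
    {"dx":-1.6,"dy":8,"dz":0,"wx":0,"wy":0,"wz":0},
    {"dx":-2,"dy":10,"dz":0,"wx":0,"wy":0,"wz":0},
  ],
)

```text
time_s: 5.2
position: [0.4859, 0.0234, 0.065]
eef_rot: [-1.296, 1.06, -1.073]
ft_force: [-0.1, -0.3, -0.1]
finger_gap: 0.0003
```

```bash
python3 - <<'E'
from cell import eyes
import cv2,numpy as np
a=eyes.capture("scene")["frame"][130:240,280:440]
cv2.imwrite("pics/push1.png",cv2.resize(a,None,fx=5,fy=5,interpolation=2))
E
```

```text
(no output)
```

View pics/push1.png

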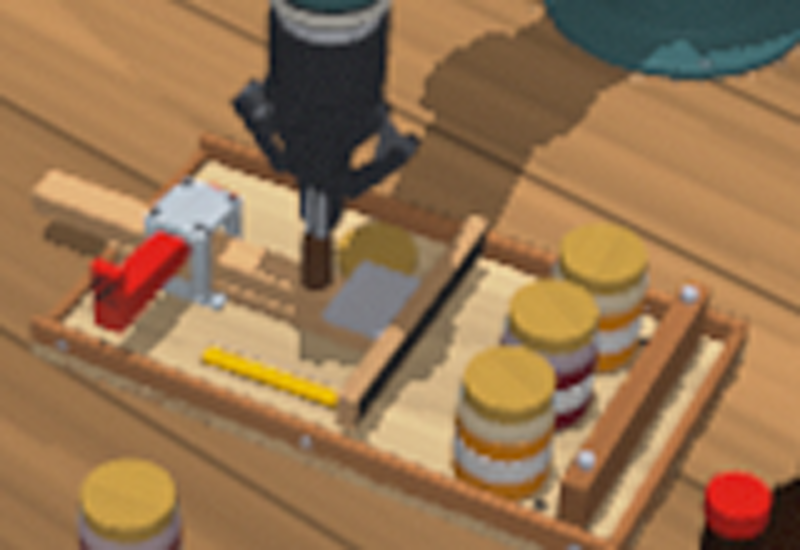

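```bash
python3 - <<'E'
from h import *
def proj(n,p):
    c=d[n];q=np.linalg.inv(c["T"])@np.r_[p,1]; return np.array([c["fx"]*q[0]/q[2]+c["cx"],c["fy"]*q[1]/q[2]+c["cy"]])
p=np.array([.4908,-.0166,.1129])
for dz in(8,0,-10,-20,-30): print(dz,proj("scene",p-[0,0,dz/1e3]))
print("obs above",280+142/2.7,130+80/2.7)
p=np.array([.4859,.0234,.065])
for dz in(8,0,-10,-20,-30): q=proj("scene",p-[0,0,dz/1e3]); print(dz,q,(q-[280,130])*5)
E
```

```text
8 [332.9433 168.349 ]
0 [332.9592 166.4844]
-10 [332.9791 164.1352]
-20 [332.9993 161.7651]
-30 [333.0196 159.3739]
obs above 332.5925925925926 159.62962962962962
8 [343.022  183.5986] [315.1101 267.993 ]
0 [343.0728 181.8061] [315.3639 259.0306]
-10 [343.1368 179.5479] [315.6838 247.7394]
-20 [343.2013 177.2698] [316.0064 236.3491]
-30 [343.2664 174.9717] [316.3318 224.8584]
```

```bash
python3 - <<'E'
from h import *
import cv2
def proj(n,p):
    c=d[n];q=np.linalg.inv(c["T"])@np.r_[p,1]; return np.array([c["fx"]*q[0]/q[2]+c["cx"],c["fy"]*q[1]/q[2]+c["cy"]])
p=np.array([.156,-.6304,.2033]); ax=np.array([.2404,-.9707,0])
out=[]
for n,(x0,y0) in dict(scene=(220,0),top=(540,340)).items():
    im=cv2.resize(d[n]["frame"][y0:y0+60,x0:x0+100],None,fx=5,fy=5,interpolation=2)
    for s in(-.0425,.0425):
        a=(proj(n,p+s*ax-[0,0,.0]) -[x0,y0])*5; print(n,a); cv2.circle(im,tuple(int(v) for v in a),3,(0,255,0),-1)
    out.append(im)
cv2.imwrite("pics/start.png",np.vstack(out))
E
```

```text
scene [299.4827 259.4959]
scene [212.2931 239.3455]
top [ 65.7449 143.6215]
top [229.5019 102.9747]
```

View pics/start.png

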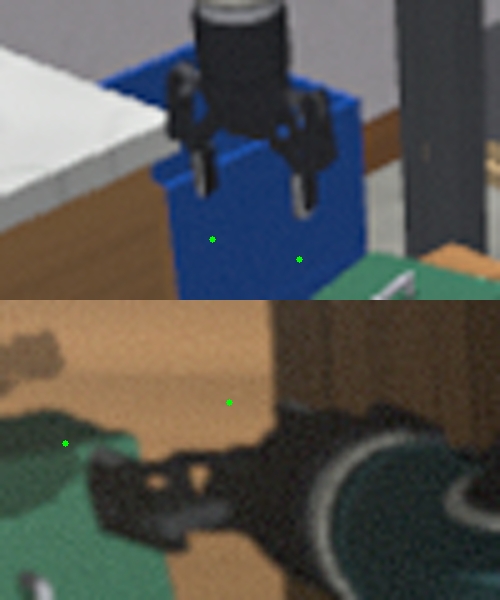

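>>> step_arm(
  increments=[
    {"dx":2,"dy":-10,"dz":3,"wx":0,"wy":0,"wz":0},
    {"dx":4,"dy":-20,"dz":3,"wx":0,"wy":0,"wz":0},
    {"dx":6,"dy":-30,"dz":3,"wx":0,"wy":0,"wz":0},
    {"dx":8,"dy":-40,"dz":3,"wx":0,"wy":0,"wz":0},
    {"dx":8,"dy":-40,"dz":0,"wx":0,"wy":0,"wz":0},
  ],
)

```text
time_s: 5.75
position: [0.4944, -0.0186, 0.0651]
eef_rot: [-1.295, 1.062, -1.077]
ft_force: [-0.1, -0.4, -0.0]
finger_gap: 0.0005
```

>>> step_arm(
  increments=[
    {"dx":0,"dy":0,"dz":-3,"wx":0,"wy":0,"wz":0},
    {"dx":0,"dy":0,"dz":-6,"wx":0,"wy":0,"wz":0},
    {"dx":0,"dy":0,"dz":-9,"wx":0,"wy":0,"wz":0},
    {"dx":0,"dy":0,"dz":-12,"wx":0,"wy":0,"wz":0},
    {"dx":0,"dy":0,"dz":-15,"wx":0,"wy":0,"wz":0},
  ],
)

```text
time_s: 6.25
position: [0.4943, -0.0182, 0.0498]
eef_rot: [-1.295, 1.061, -1.076]
ft_force: [-0.2, -0.3, 0.1]
finger_gap: -0.0005
```

```bash
python3 - <<'E'
from cell import eyes
import cv2,numpy as np
c=eyes.capture("scene");a=c["frame"][130:240,280:440]
cv2.imwrite("pics/push2.png",cv2.resize(a,None,fx=5,fy=5,interpolation=2))
E
```

```text
(no output)
```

View pics/push2.png

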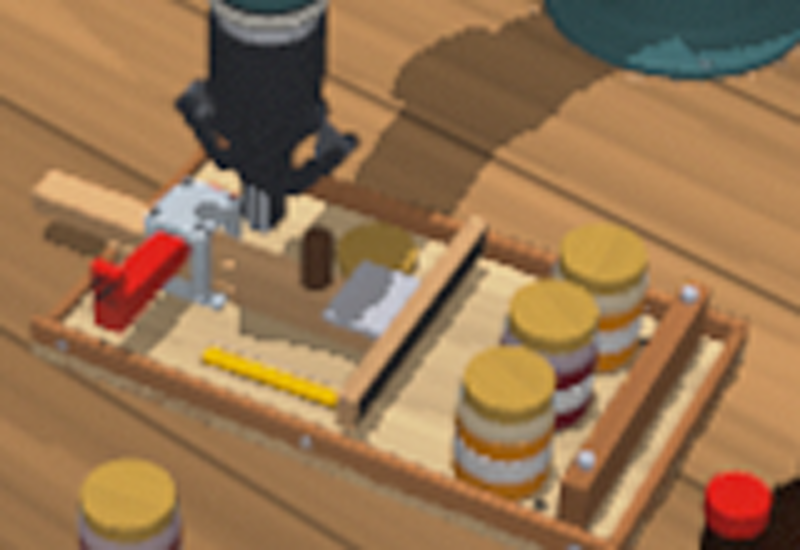

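>>> step_arm(
  increments=[
    {"dx":0,"dy":3,"dz":-3,"wx":0,"wy":0,"wz":0},
    {"dx":-1,"dy":3,"dz":-6,"wx":0,"wy":0,"wz":0},
    {"dx":-2,"dy":3,"dz":-9,"wx":0,"wy":0,"wz":0},
    {"dx":-2,"dy":3,"dz":-12,"wx":0,"wy":0,"wz":0},
    {"dx":-2,"dy":3,"dz":-15,"wx":0,"wy":0,"wz":0},
  ],
)

```text
time_s: 6.8
position: [0.492, -0.0154, 0.0341]
eef_rot: [-1.295, 1.062, -1.076]
ft_force: [0.3, -0.5, 0.2]
finger_gap: 0.0002
```

>>> step_arm(
  increments=[
    {"dx":-0.4,"dy":2,"dz":0,"wx":0,"wy":0,"wz":0},
    {"dx":-0.8,"dy":4,"dz":0,"wx":0,"wy":0,"wz":0},
    {"dx":-1.2,"dy":6,"dz":0,"wx":0,"wy":0,"wz":0},
    {"dx":-1.6,"dy":8,"dz":0,"wx":0,"wy":0,"wz":0},
    {"dx":-2,"dy":10,"dz":0,"wx":0,"wy":0,"wz":0},
  ],
)

```text
time_s: 7.3
position: [0.49, -0.0051, 0.0343]
eef_rot: [-1.295, 1.062, -1.076]
ft_force: [0.5, 0.1, 0.4]
finger_gap: 0.0001
```

>>> step_arm(
  increments=[
    {"dx":-0.2,"dy":1,"dz":0,"wx":0,"wy":0,"wz":0},
    {"dx":-0.4,"dy":2,"dz":0,"wx":0,"wy":0,"wz":0},
    {"dx":-0.6,"dy":3,"dz":0,"wx":0,"wy":0,"wz":0},
    {"dx":-0.8,"dy":4,"dz":0,"wx":0,"wy":0,"wz":0},
    {"dx":-1,"dy":5,"dz":0,"wx":0,"wy":0,"wz":0},
  ],
)

```text
time_s: 7.8
position: [0.4892, -0.0004, 0.0343]
eef_rot: [-1.295, 1.062, -1.076]
ft_force: [0.3, -1.8, 0.5]
finger_gap: -0.0004
```

```bash
python3 - <<'E'
from cell import eyes,sensors
import cv2,numpy as np
print(sensors.state()["position"],sensors.state()["ft_force"])
a=eyes.capture("scene")["frame"][150:220,300:400]; b=eyes.capture("top")["frame"][190:270,290:390]
cv2.imwrite("pics/push3.png",np.vstack([cv2.resize(x,(600,int(x.shape[0]*4)),interpolation=2) if 0 else cv2.resize(x,None,fx=4,fy=4,interpolation=2) for x in(a,b)]))
E
```

```text
[ 4.89178439e-01 -3.50991863e-04  3.43266484e-02] [ 0.31742415 -1.81872042  0.48217257]
```

View pics/push3.png

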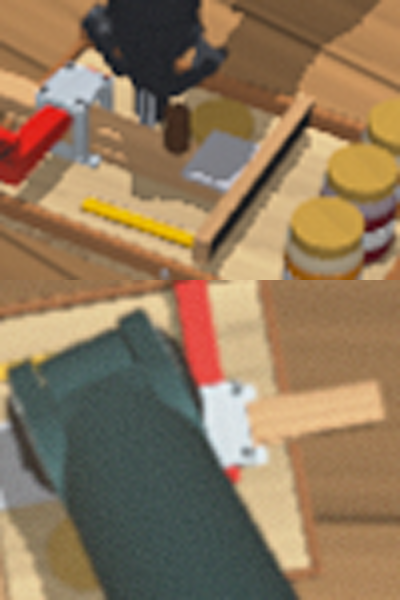

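>>> step_arm(
  increments=[
    {"dx":-0.8,"dy":4,"dz":0,"wx":0,"wy":0,"wz":0},
    {"dx":-1.6,"dy":8,"dz":0,"wx":0,"wy":0,"wz":0},
    {"dx":-2.3,"dy":12,"dz":0,"wx":0,"wy":0,"wz":0},
    {"dx":-3.1,"dy":16,"dz":0,"wx":0,"wy":0,"wz":0},
    {"dx":-3.8,"dy":20,"dz":0,"wx":0,"wy":0,"wz":0},
  ],
)

```text
time_s: 8.4
position: [0.4851, 0.0204, 0.0343]
eef_rot: [-1.295, 1.062, -1.075]
ft_force: [0.8, -2.4, 0.6]
finger_gap: 0.0001
```

>>> step_arm(
  increments=[
    {"dx":-0.8,"dy":4,"dz":0,"wx":0,"wy":0,"wz":0},
    {"dx":-1.6,"dy":8,"dz":0,"wx":0,"wy":0,"wz":0},
    {"dx":-2.3,"dy":12,"dz":0,"wx":0,"wy":0,"wz":0},
    {"dx":-3.1,"dy":16,"dz":0,"wx":0,"wy":0,"wz":0},
    {"dx":-3.8,"dy":20,"dz":0,"wx":0,"wy":0,"wz":0},
  ],
)

```text
time_s: 8.9
position: [0.4812, 0.0407, 0.0343]
eef_rot: [-1.295, 1.062, -1.075]
ft_force: [0.7, -2.6, 0.0]
finger_gap: -0.0001
```

Now slower towards the jars.

>>> step_arm(
  increments=[
    {"dx":-0.4,"dy":2,"dz":0,"wx":0,"wy":0,"wz":0},
    {"dx":-0.8,"dy":4,"dz":0,"wx":0,"wy":0,"wz":0},
    {"dx":-1.2,"dy":6,"dz":0,"wx":0,"wy":0,"wz":0},
    {"dx":-1.6,"dy":8,"dz":0,"wx":0,"wy":0,"wz":0},
    {"dx":-1.9,"dy":10,"dz":0,"wx":0,"wy":0,"wz":0},
  ],
)

```text
time_s: 9.4
position: [0.4793, 0.0508, 0.0343]
eef_rot: [-1.295, 1.062, -1.076]
ft_force: [0.3, -0.9, 0.7]
finger_gap: -0.0
```

>>> step_arm(
  increments=[
    {"dx":-0.2,"dy":1,"dz":0,"wx":0,"wy":0,"wz":0},
    {"dx":-0.4,"dy":2,"dz":0,"wx":0,"wy":0,"wz":0},
    {"dx":-0.6,"dy":3,"dz":0,"wx":0,"wy":0,"wz":0},
    {"dx":-0.8,"dy":4,"dz":0,"wx":0,"wy":0,"wz":0},
    {"dx":-1,"dy":5,"dz":0,"wx":0,"wy":0,"wz":0},
  ],
)

```text
time_s: 9.9
position: [0.4784, 0.0549, 0.0343]
eef_rot: [-1.296, 1.062, -1.077]
ft_force: [1.8, -6.1, 0.9]
finger_gap: 0.0001
```

>>> step_arm(
  increments=[
    {"dx":-0.2,"dy":0.8,"dz":0,"wx":0,"wy":0,"wz":0},
    {"dx":-0.3,"dy":1.6,"dz":0,"wx":0,"wy":0,"wz":0},
    {"dx":-0.5,"dy":2.4,"dz":0,"wx":0,"wy":0,"wz":0},
    {"dx":-0.6,"dy":3.2,"dz":0,"wx":0,"wy":0,"wz":0},
    {"dx":-0.8,"dy":4,"dz":0,"wx":0,"wy":0,"wz":0},
  ],
)

```text
time_s: 10.4
position: [0.4778, 0.058, 0.0343]
eef_rot: [-1.296, 1.062, -1.078]
ft_force: [1.5, -5.4, 0.3]
finger_gap: -0.0001
```

>>> step_arm(
  increments=[
    {"dx":-0.2,"dy":0.8,"dz":0,"wx":0,"wy":0,"wz":0},
    {"dx":-0.3,"dy":1.6,"dz":0,"wx":0,"wy":0,"wz":0},
    {"dx":-0.5,"dy":2.4,"dz":0,"wx":0,"wy":0,"wz":0},
    {"dx":-0.6,"dy":3.2,"dz":0,"wx":0,"wy":0,"wz":0},
    {"dx":-0.8,"dy":4,"dz":0,"wx":0,"wy":0,"wz":0},
  ],
)

```text
time_s: 10.9
position: [0.4774, 0.0601, 0.0344]
eef_rot: [-1.297, 1.062, -1.081]
ft_force: [1.5, -7.2, 1.6]
finger_gap: -0.0002
```

>>> step_arm(
  increments=[
    {"dx":-0.2,"dy":0.8,"dz":0,"wx":0,"wy":0,"wz":0},
    {"dx":-0.3,"dy":1.6,"dz":0,"wx":0,"wy":0,"wz":0},
    {"dx":-0.5,"dy":2.4,"dz":0,"wx":0,"wy":0,"wz":0},
    {"dx":-0.6,"dy":3,"dz":0,"wx":0,"wy":0,"wz":0},
    {"dx":-0.6,"dy":3.5,"dz":0,"wx":0,"wy":0,"wz":0},
  ],
)

```text
time_s: 11.4
position: [0.477, 0.0619, 0.0344]
eef_rot: [-1.299, 1.063, -1.083]
ft_force: [1.7, -7.9, 2.8]
finger_gap: -0.0003
```

>>> step_arm(
  increments=[
    {"dx":-0.2,"dy":0.8,"dz":0,"wx":0,"wy":0,"wz":0},
    {"dx":-0.3,"dy":1.6,"dz":0,"wx":0,"wy":0,"wz":0},
    {"dx":-0.5,"dy":2.4,"dz":0,"wx":0,"wy":0,"wz":0},
    {"dx":-0.6,"dy":3,"dz":0,"wx":0,"wy":0,"wz":0},
    {"dx":-0.6,"dy":3.5,"dz":0,"wx":0,"wy":0,"wz":0},
  ],
)

```text
time_s: 11.9
position: [0.4766, 0.0637, 0.0344]
eef_rot: [-1.3, 1.063, -1.085]
ft_force: [1.4, -7.2, 2.0]
finger_gap: -0.0001
```

>>> step_arm(
  increments=[
    {"dx":-0.2,"dy":0.8,"dz":0,"wx":0,"wy":0,"wz":0},
    {"dx":-0.3,"dy":1.6,"dz":0,"wx":0,"wy":0,"wz":0},
    {"dx":-0.5,"dy":2.4,"dz":0,"wx":0,"wy":0,"wz":0},
    {"dx":-0.6,"dy":3,"dz":0,"wx":0,"wy":0,"wz":0},
    {"dx":-0.6,"dy":3.5,"dz":0,"wx":0,"wy":0,"wz":0},
  ],
)

```text
time_s: 12.4
position: [0.4762, 0.0655, 0.0344]
eef_rot: [-1.301, 1.063, -1.088]
ft_force: [2.1, -8.5, 1.7]
finger_gap: 0.0002
```

>>> step_arm(
  increments=[
    {"dx":-0.2,"dy":0.8,"dz":0,"wx":0,"wy":0,"wz":0},
    {"dx":-0.3,"dy":1.6,"dz":0,"wx":0,"wy":0,"wz":0},
    {"dx":-0.5,"dy":2.4,"dz":0,"wx":0,"wy":0,"wz":0},
    {"dx":-0.6,"dy":3,"dz":0,"wx":0,"wy":0,"wz":0},
    {"dx":-0.6,"dy":3.5,"dz":0,"wx":0,"wy":0,"wz":0},
  ],
)

```text
time_s: 12.9
position: [0.4758, 0.0673, 0.0345]
eef_rot: [-1.302, 1.063, -1.09]
ft_force: [2.0, -7.2, 3.2]
finger_gap: -0.0005
```

>>> step_arm(
  increments=[
    {"dx":-0.2,"dy":0.8,"dz":0,"wx":0,"wy":0,"wz":0},
    {"dx":-0.3,"dy":1.6,"dz":0,"wx":0,"wy":0,"wz":0},
    {"dx":-0.5,"dy":2.4,"dz":0,"wx":0,"wy":0,"wz":0},
    {"dx":-0.6,"dy":3,"dz":0,"wx":0,"wy":0,"wz":0},
    {"dx":-0.6,"dy":3.5,"dz":0,"wx":0,"wy":0,"wz":0},
  ],
)

```text
time_s: 13.4
position: [0.4754, 0.069, 0.0345]
eef_rot: [-1.303, 1.064, -1.092]
ft_force: [2.5, -8.3, 0.7]
finger_gap: 0.0003
```

>>> step_arm(
  increments=[
    {"dx":-0.2,"dy":0.8,"dz":0,"wx":0,"wy":0,"wz":0},
    {"dx":-0.3,"dy":1.6,"dz":0,"wx":0,"wy":0,"wz":0},
    {"dx":-0.5,"dy":2.4,"dz":0,"wx":0,"wy":0,"wz":0},
    {"dx":-0.6,"dy":3,"dz":0,"wx":0,"wy":0,"wz":0},
    {"dx":-0.6,"dy":3.5,"dz":0,"wx":0,"wy":0,"wz":0},
  ],
)

```text
time_s: 13.9
position: [0.475, 0.0708, 0.0345]
eef_rot: [-1.305, 1.064, -1.095]
ft_force: [1.2, -8.2, 2.0]
finger_gap: 0.0
```

>>> step_arm(
  increments=[
    {"dx":-0.2,"dy":0.8,"dz":0,"wx":0,"wy":0,"wz":0},
    {"dx":-0.3,"dy":1.6,"dz":0,"wx":0,"wy":0,"wz":0},
    {"dx":-0.5,"dy":2.4,"dz":0,"wx":0,"wy":0,"wz":0},
    {"dx":-0.6,"dy":3,"dz":0,"wx":0,"wy":0,"wz":0},
    {"dx":-0.6,"dy":3.5,"dz":0,"wx":0,"wy":0,"wz":0},
  ],
)

```text
time_s: 14.4
position: [0.4746, 0.0726, 0.0345]
eef_rot: [-1.306, 1.064, -1.097]
ft_force: [2.3, -8.9, 2.3]
finger_gap: 0.0
```

>>> step_arm(
  increments=[
    {"dx":-0.2,"dy":0.8,"dz":0,"wx":0,"wy":0,"wz":0},
    {"dx":-0.3,"dy":1.6,"dz":0,"wx":0,"wy":0,"wz":0},
    {"dx":-0.5,"dy":2.4,"dz":0,"wx":0,"wy":0,"wz":0},
    {"dx":-0.6,"dy":3,"dz":0,"wx":0,"wy":0,"wz":0},
    {"dx":-0.6,"dy":3.5,"dz":0,"wx":0,"wy":0,"wz":0},
  ],
)

```text
time_s: 14.9
position: [0.4745, 0.0728, 0.0346]
eef_rot: [-1.309, 1.064, -1.101]
ft_force: [2.2, -11.4, 2.4]
finger_gap: -0.0002
```

>>> step_arm(
  increments=[
    {"dx":-0.4,"dy":2,"dz":0,"wx":0,"wy":0,"wz":0},
    {"dx":-0.6,"dy":3.5,"dz":0,"wx":0,"wy":0,"wz":0},
    {"dx":-0.8,"dy":4.3,"dz":0,"wx":0,"wy":0,"wz":0},
    {"dx":-0.8,"dy":4.3,"dz":0,"wx":0,"wy":0,"wz":0},
    {"dx":-0.8,"dy":4.3,"dz":0,"wx":0,"wy":0,"wz":0},
  ],
)

```text
time_s: 15.4
position: [0.4744, 0.0726, 0.0347]
eef_rot: [-1.311, 1.065, -1.107]
ft_force: [2.9, -13.9, 3.2]
finger_gap: 0.0001
```

```bash
python3 - <<'E'
from cell import eyes
import cv2,numpy as np,pickle
t=eyes.capture("top");s=eyes.capture("scene");pickle.dump((t,s),open("cap1.pkl","wb"))
a=t["frame"][200:295,205:305]
cv2.imwrite("pics/packed.png",np.hstack([cv2.resize(x,(400,400),interpolation=2) for x in(a,s["frame"][150:250,340:440])]))
E
```

View pics/packed.png

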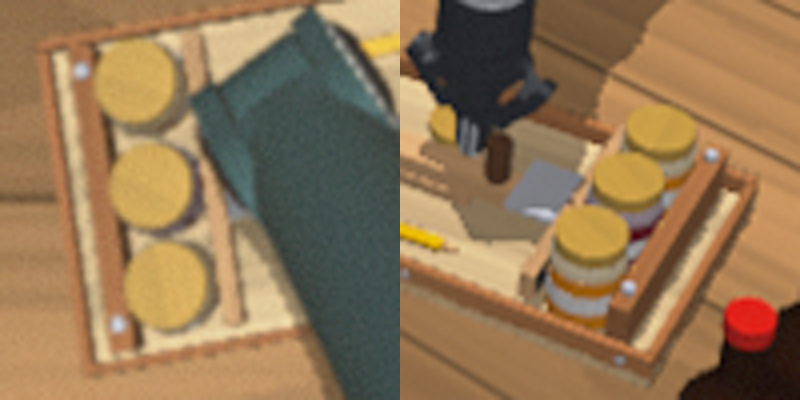

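>>> step_arm(
  increments=[
    {"dx":0.3,"dy":-1.5,"dz":0,"wx":0,"wy":0,"wz":0},
    {"dx":0.8,"dy":-4,"dz":0,"wx":0,"wy":0,"wz":0},
    {"dx":2,"dy":-10,"dz":0,"wx":0,"wy":0,"wz":0},
    {"dx":2,"dy":-12,"dz":20,"wx":0,"wy":0,"wz":0},
    {"dx":2,"dy":-12,"dz":60,"wx":0,"wy":0,"wz":0},
  ],
)

```text
time_s: 16.0
position: [0.4738, 0.0606, 0.093]
eef_rot: [-1.316, 1.069, -1.103]
ft_force: [0.8, -0.1, 0.6]
finger_gap: -0.0
```

>>> step_arm(
  increments=[
    {"dx":0,"dy":0,"dz":35,"wx":0,"wy":0,"wz":0},
    {"dx":40,"dy":-26,"dz":45,"wx":0,"wy":0,"wz":0},
    {"dx":80,"dy":-53,"dz":45,"wx":0,"wy":0,"wz":0},
    {"dx":120,"dy":-80,"dz":45,"wx":0,"wy":0,"wz":0},
    {"dx":160,"dy":-106,"dz":45,"wx":0,"wy":0,"wz":0},
  ],
)

```text
time_s: 16.5
position: [0.6352, -0.0462, 0.1381]
eef_rot: [-1.315, 1.069, -1.102]
ft_force: [0.4, 1.0, -0.2]
finger_gap: 0.0001
```

```bash
cat > where.py <<'E'
from h import *
from cell import sensors
M=R.from_euler("z",1.7595).as_matrix(); org=np.array([.4829,.0397,0])
s=sensors.state(); p=s["position"]
print("pos",p,"tray",M.T@(p-org),"F tray",M.T@s["ft_force"])
print("rot fix",(R.from_rotvec([-1.296,1.06,-1.074])*R.from_rotvec(s["eef_rot"]).inv()).as_rotvec())
print("to",(org+M@[-.115,-.142,.045]-p)*1000)
E
python3 where.py
```

```text
pos [ 0.6352 -0.0462  0.1381] tray [-0.1129 -0.1335  0.1381] F tray [ 0.9424 -0.5535 -0.211 ]
rot fix [ 0.0274 -0.008   0.019 ]
to [  8.7721  -0.4338 -93.0907]
```

>>> step_arm(
  increments=[
    {"dx":12,"dy":0,"dz":0,"wx":0.014,"wy":-0.004,"wz":0.01},
    {"dx":12,"dy":0,"dz":-20,"wx":0.027,"wy":-0.008,"wz":0.019},
    {"dx":12,"dy":0,"dz":-45,"wx":0.027,"wy":-0.008,"wz":0.019},
    {"dx":12,"dy":0,"dz":-60,"wx":0.027,"wy":-0.008,"wz":0.019},
    {"dx":12,"dy":0,"dz":-60,"wx":0.027,"wy":-0.008,"wz":0.019},
  ],
)

```text
time_s: 17.0
position: [0.6451, -0.0457, 0.0754]
eef_rot: [-1.299, 1.063, -1.07]
ft_force: [-0.0, -0.5, 1.2]
finger_gap: 0.0
```

```bash
python3 where.py;python3 - <<'E'
from cell import eyes
import cv2,numpy as np
t=eyes.capture("top")["frame"][160:260,290:410];s=eyes.capture("scene")["frame"][120:220,270:390]
cv2.imwrite("pics/tab.png",np.hstack([cv2.resize(x,(400,333),interpolation=2) for x in(t,s)]))
E
```

```text
pos [ 0.6451 -0.0457  0.0754] tray [-0.1143 -0.1433  0.0754] F tray [-0.4643  0.1001  1.1946]
rot fix [-0.0005 -0.005  -0.0008]
to [ -1.1761  -0.948  -30.4169]
```

View pics/tab.png

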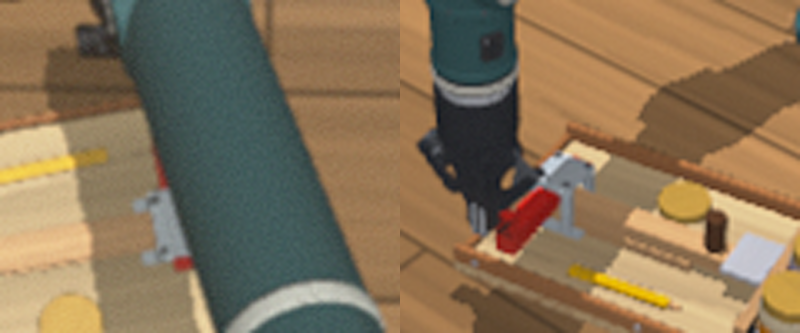

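>>> step_arm(
  increments=[
    {"dx":0,"dy":-1,"dz":-8,"wx":0,"wy":-0.005,"wz":0},
    {"dx":0,"dy":-1,"dz":-16,"wx":0,"wy":-0.005,"wz":0},
    {"dx":0,"dy":-1,"dz":-24,"wx":0,"wy":-0.005,"wz":0},
    {"dx":0,"dy":-1,"dz":-32,"wx":0,"wy":-0.005,"wz":0},
    {"dx":0,"dy":-1,"dz":-32,"wx":0,"wy":-0.005,"wz":0},
  ],
)

```text
time_s: 17.6
position: [0.6463, -0.0466, 0.0448]
eef_rot: [-1.294, 1.058, -1.075]
ft_force: [-0.7, 0.3, 0.6]
finger_gap: 0.0
```

>>> step_arm(
  increments=[
    {"dx":-3,"dy":-0.6,"dz":0,"wx":0,"wy":0,"wz":0},
    {"dx":-6,"dy":-1.2,"dz":0,"wx":0,"wy":0,"wz":0},
    {"dx":-9,"dy":-1.7,"dz":0,"wx":0,"wy":0,"wz":0},
    {"dx":-12,"dy":-2.3,"dz":0,"wx":0,"wy":0,"wz":0},
    {"dx":-15,"dy":-2.9,"dz":0,"wx":0,"wy":0,"wz":0},
  ],
)

```text
time_s: 18.1
position: [0.6311, -0.0496, 0.045]
eef_rot: [-1.294, 1.057, -1.075]
ft_force: [-0.5, 0.3, -0.3]
finger_gap: 0.0
```

```bash
python3 where.py
```

```text
pos [ 0.6311 -0.0496  0.045 ] tray [-0.1155 -0.1288  0.045 ] F tray [ 0.3736  0.4468 -0.2626]
rot fix [-0.0001  0.0029 -0.0008]
to [12.8533  2.9963 -0.0494]
```

>>> step_arm(
  increments=[
    {"dx":-1.6,"dy":-0.3,"dz":0,"wx":0,"wy":0,"wz":0},
    {"dx":-3.2,"dy":-0.6,"dz":0,"wx":0,"wy":0,"wz":0},
    {"dx":-4.8,"dy":-0.9,"dz":0,"wx":0,"wy":0,"wz":0},
    {"dx":-6.4,"dy":-1.2,"dz":0,"wx":0,"wy":0,"wz":0},
    {"dx":-8,"dy":-1.5,"dz":0,"wx":0,"wy":0,"wz":0},
  ],
)

```text
time_s: 18.6
position: [0.6234, -0.0511, 0.045]
eef_rot: [-1.294, 1.057, -1.075]
ft_force: [2.5, -0.5, -2.2]
finger_gap: -0.0001
```

>>> step_arm(
  increments=[
    {"dx":-1.4,"dy":-0.3,"dz":0,"wx":0,"wy":0,"wz":0},
    {"dx":-2.8,"dy":-0.5,"dz":0,"wx":0,"wy":0,"wz":0},
    {"dx":-4.2,"dy":-0.8,"dz":0,"wx":0,"wy":0,"wz":0},
    {"dx":-5.6,"dy":-1.1,"dz":0,"wx":0,"wy":0,"wz":0},
    {"dx":-7,"dy":-1.3,"dz":0,"wx":0,"wy":0,"wz":0},
  ],
)

```text
time_s: 19.1
position: [0.6163, -0.0523, 0.045]
eef_rot: [-1.294, 1.057, -1.075]
ft_force: [2.1, 0.1, -2.1]
finger_gap: -0.0003
```

In contact, wedge running free (about 2 N).

>>> step_arm(
  increments=[
    {"dx":-1.4,"dy":-0.3,"dz":0,"wx":0,"wy":0,"wz":0},
    {"dx":-2.8,"dy":-0.5,"dz":0,"wx":0,"wy":0,"wz":0},
    {"dx":-4.2,"dy":-0.8,"dz":0,"wx":0,"wy":0,"wz":0},
    {"dx":-5.6,"dy":-1.1,"dz":0,"wx":0,"wy":0,"wz":0},
    {"dx":-7,"dy":-1.3,"dz":0,"wx":0,"wy":0,"wz":0},
  ],
)

```text
time_s: 19.6
position: [0.6093, -0.0537, 0.045]
eef_rot: [-1.293, 1.057, -1.075]
ft_force: [2.5, -0.0, -1.9]
finger_gap: 0.0002
```

>>> step_arm(
  increments=[
    {"dx":-1.2,"dy":-0.2,"dz":0,"wx":0,"wy":0,"wz":0},
    {"dx":-2.4,"dy":-0.5,"dz":0,"wx":0,"wy":0,"wz":0},
    {"dx":-3.6,"dy":-0.7,"dz":0,"wx":0,"wy":0,"wz":0},
    {"dx":-4.8,"dy":-0.9,"dz":0,"wx":0,"wy":0,"wz":0},
    {"dx":-6,"dy":-1.1,"dz":0,"wx":0,"wy":0,"wz":0},
  ],
)

```text
time_s: 20.1
position: [0.6032, -0.0548, 0.0451]
eef_rot: [-1.294, 1.057, -1.075]
ft_force: [2.3, -0.3, -0.9]
finger_gap: -0.0003
```

>>> step_arm(
  increments=[
    {"dx":-1.2,"dy":-0.2,"dz":0,"wx":0,"wy":0,"wz":0},
    {"dx":-2.4,"dy":-0.5,"dz":0,"wx":0,"wy":0,"wz":0},
    {"dx":-3.6,"dy":-0.7,"dz":0,"wx":0,"wy":0,"wz":0},
    {"dx":-4.8,"dy":-0.9,"dz":0,"wx":0,"wy":0,"wz":0},
    {"dx":-6,"dy":-1.1,"dz":0,"wx":0,"wy":0,"wz":0},
  ],
)

```text
time_s: 20.6
position: [0.5971, -0.056, 0.0451]
eef_rot: [-1.294, 1.057, -1.075]
ft_force: [2.6, 0.2, -2.3]
finger_gap: 0.0002
```

>>> step_arm(
  increments=[
    {"dx":-1,"dy":-0.2,"dz":0,"wx":0,"wy":0,"wz":0},
    {"dx":-2,"dy":-0.4,"dz":0,"wx":0,"wy":0,"wz":0},
    {"dx":-3,"dy":-0.6,"dz":0,"wx":0,"wy":0,"wz":0},
    {"dx":-4,"dy":-0.8,"dz":0,"wx":0,"wy":0,"wz":0},
    {"dx":-4.5,"dy":-0.9,"dz":0,"wx":0,"wy":0,"wz":0},
  ],
)

```text
time_s: 21.1
position: [0.5925, -0.0568, 0.0451]
eef_rot: [-1.294, 1.057, -1.075]
ft_force: [2.5, 1.3, -1.8]
finger_gap: 0.0001
```

>>> step_arm(
  increments=[
    {"dx":-1,"dy":-0.2,"dz":0,"wx":0,"wy":0,"wz":0},
    {"dx":-2,"dy":-0.4,"dz":0,"wx":0,"wy":0,"wz":0},
    {"dx":-3,"dy":-0.6,"dz":0,"wx":0,"wy":0,"wz":0},
    {"dx":-4,"dy":-0.8,"dz":0,"wx":0,"wy":0,"wz":0},
    {"dx":-5,"dy":-1,"dz":0,"wx":0,"wy":0,"wz":0},
  ],
)

```text
time_s: 21.6
position: [0.5874, -0.0579, 0.0451]
eef_rot: [-1.294, 1.057, -1.075]
ft_force: [2.3, 1.1, -1.7]
finger_gap: 0.0001
```

>>> step_arm(
  increments=[
    {"dx":-1,"dy":-0.2,"dz":0,"wx":0,"wy":0,"wz":0},
    {"dx":-2,"dy":-0.4,"dz":0,"wx":0,"wy":0,"wz":0},
    {"dx":-3,"dy":-0.6,"dz":0,"wx":0,"wy":0,"wz":0},
    {"dx":-4,"dy":-0.8,"dz":0,"wx":0,"wy":0,"wz":0},
    {"dx":-4.5,"dy":-0.9,"dz":0,"wx":0,"wy":0,"wz":0},
  ],
)

```text
time_s: 22.1
position: [0.5852, -0.0583, 0.0454]
eef_rot: [-1.29, 1.053, -1.077]
ft_force: [8.3, 1.8, -5.9]
finger_gap: -0.0
```

>>> step_arm(
  increments=[
    {"dx":-0.8,"dy":-0.1,"dz":-0.3,"wx":0,"wy":0,"wz":0},
    {"dx":-1.6,"dy":-0.3,"dz":-0.6,"wx":0,"wy":0,"wz":0},
    {"dx":-2.4,"dy":-0.4,"dz":-0.9,"wx":0,"wy":0,"wz":0},
    {"dx":-3,"dy":-0.5,"dz":-1,"wx":0,"wy":0,"wz":0},
    {"dx":-3.5,"dy":-0.6,"dz":-1,"wx":0,"wy":0,"wz":0},
  ],
)

```text
time_s: 22.6
position: [0.585, -0.0583, 0.0454]
eef_rot: [-1.284, 1.048, -1.08]
ft_force: [10.4, 1.6, -5.5]
finger_gap: 0.0004
```

```bash
python3 where.py
```

```text
pos [ 0.585  -0.0583  0.0454] tray [-0.1154 -0.0819  0.0454] F tray [ -0.3898 -10.4928  -5.5261]
rot fix [-0.0025  0.0158 -0.0017]
to [58.9766 11.6811 -0.4269]
```

>>> step_arm(
  increments=[
    {"dx":-1.5,"dy":-0.3,"dz":-0.3,"wx":0,"wy":0,"wz":0},
    {"dx":-3,"dy":-0.6,"dz":-0.6,"wx":0,"wy":0.002,"wz":0},
    {"dx":-4,"dy":-0.8,"dz":-0.9,"wx":0,"wy":0.004,"wz":0},
    {"dx":-4.5,"dy":-0.9,"dz":-1,"wx":0,"wy":0.004,"wz":0},
    {"dx":-4.5,"dy":-0.9,"dz":-1,"wx":0,"wy":0.004,"wz":0},
  ],
)

```text
time_s: 23.1
position: [0.5847, -0.0583, 0.0456]
eef_rot: [-1.28, 1.045, -1.081]
ft_force: [11.8, 1.4, -5.9]
finger_gap: -0.0001
```

>>> step_arm(
  increments=[
    {"dx":-2,"dy":-0.4,"dz":-0.5,"wx":0,"wy":0.003,"wz":0},
    {"dx":-4,"dy":-0.8,"dz":-1,"wx":0,"wy":0.006,"wz":0},
    {"dx":-5,"dy":-1,"dz":-1,"wx":0,"wy":0.008,"wz":0},
    {"dx":-5.5,"dy":-1.1,"dz":-1,"wx":0,"wy":0.008,"wz":0},
    {"dx":-5.5,"dy":-1.1,"dz":-1,"wx":0,"wy":0.008,"wz":0},
  ],
)

```text
time_s: 23.6
position: [0.5842, -0.0583, 0.0456]
eef_rot: [-1.277, 1.043, -1.08]
ft_force: [14.1, 1.8, -9.1]
finger_gap: 0.0002
```

>>> step_arm(
  increments=[
    {"dx":-2,"dy":-0.4,"dz":-1,"wx":0,"wy":0.003,"wz":0},
    {"dx":-4,"dy":-0.8,"dz":-2,"wx":0,"wy":0.006,"wz":0},
    {"dx":-5.5,"dy":-1,"dz":-3,"wx":0,"wy":0.01,"wz":0},
    {"dx":-6.4,"dy":-1.2,"dz":-3,"wx":0,"wy":0.01,"wz":0},
    {"dx":-6.4,"dy":-1.2,"dz":-3,"wx":0,"wy":0.01,"wz":0},
  ],
)

```text
time_s: 24.1
position: [0.5843, -0.0582, 0.0455]
eef_rot: [-1.274, 1.041, -1.08]
ft_force: [13.6, 1.6, 1.0]
finger_gap: 0.0001
```

>>> step_arm(
  increments=[
    {"dx":-3,"dy":-0.6,"dz":-1,"wx":0,"wy":0.003,"wz":0},
    {"dx":-5,"dy":-1,"dz":-2,"wx":0,"wy":0.006,"wz":0},
    {"dx":-7,"dy":-1.3,"dz":-2.2,"wx":0,"wy":0.01,"wz":0},
    {"dx":-7.8,"dy":-1.5,"dz":-2.2,"wx":0,"wy":0.01,"wz":0},
    {"dx":-7.8,"dy":-1.5,"dz":-2.2,"wx":0,"wy":0.01,"wz":0},
  ],
)

```text
time_s: 24.6
position: [0.5839, -0.0582, 0.0458]
eef_rot: [-1.269, 1.037, -1.08]
ft_force: [16.8, 1.5, -4.4]
finger_gap: -0.0001
```

>>> step_arm(
  increments=[
    {"dx":-3,"dy":-0.6,"dz":-1,"wx":0,"wy":0.003,"wz":0},
    {"dx":-6,"dy":-1.1,"dz":-2,"wx":0,"wy":0.006,"wz":0},
    {"dx":-8,"dy":-1.5,"dz":-2.6,"wx":0,"wy":0.012,"wz":0},
    {"dx":-8.8,"dy":-1.7,"dz":-2.6,"wx":0,"wy":0.012,"wz":0},
    {"dx":-8.8,"dy":-1.7,"dz":-2.6,"wx":0,"wy":0.012,"wz":0},
  ],
)

```text
time_s: 25.1
position: [0.5834, -0.0582, 0.0459]
eef_rot: [-1.264, 1.033, -1.08]
ft_force: [19.0, 2.9, -6.2]
finger_gap: 0.0004
```

>>> step_arm(
  increments=[
    {"dx":-4,"dy":-0.8,"dz":-1.5,"wx":0,"wy":0.005,"wz":0},
    {"dx":-7,"dy":-1.3,"dz":-2.5,"wx":0,"wy":0.01,"wz":0},
    {"dx":-9,"dy":-1.7,"dz":-3,"wx":0,"wy":0.013,"wz":0},
    {"dx":-9.2,"dy":-1.7,"dz":-3,"wx":0,"wy":0.013,"wz":0},
    {"dx":-9.2,"dy":-1.7,"dz":-3,"wx":0,"wy":0.013,"wz":0},
  ],
)

```text
time_s: 25.6
position: [0.5832, -0.0581, 0.0459]
eef_rot: [-1.258, 1.03, -1.08]
ft_force: [19.6, 3.1, -5.6]
finger_gap: -0.0002
```

>>> step_arm(
  increments=[
    {"dx":2,"dy":0.4,"dz":0,"wx":0,"wy":0,"wz":0},
    {"dx":5,"dy":1,"dz":0,"wx":0,"wy":0,"wz":0},
    {"dx":15,"dy":3,"dz":0,"wx":0,"wy":0,"wz":0},
    {"dx":30,"dy":6,"dz":0,"wx":0,"wy":0,"wz":0},
    {"dx":40,"dy":8,"dz":20,"wx":0,"wy":0,"wz":0},
  ],
)

```text
time_s: 26.1
position: [0.6212, -0.0501, 0.0632]
eef_rot: [-1.262, 1.035, -1.076]
ft_force: [-0.5, -0.0, -0.0]
finger_gap: 0.0001
```

>>> step_arm(
  increments=[
    {"dx":0,"dy":-5,"dz":40,"wx":0,"wy":0,"wz":0},
    {"dx":0,"dy":-10,"dz":80,"wx":0,"wy":0,"wz":0},
    {"dx":0,"dy":-40,"dz":110,"wx":0,"wy":0,"wz":0},
    {"dx":0,"dy":-80,"dz":140,"wx":0,"wy":0,"wz":0},
    {"dx":0,"dy":-120,"dz":170,"wx":0,"wy":0,"wz":0},
  ],
)

```text
time_s: 26.6
position: [0.6205, -0.1709, 0.2343]
eef_rot: [-1.264, 1.036, -1.074]
ft_force: [0.8, -1.4, 0.4]
finger_gap: -0.0006
```

```bash
python3 - <<'E'
from cell import eyes,sensors
import cv2,numpy as np
print(sensors.state()["ft_force"])
t=eyes.capture("top")["frame"][175:295,205:375];s=eyes.capture("scene")["frame"][140:260,270:440]
cv2.imwrite("pics/end.png",np.vstack([cv2.resize(x,(425,300),interpolation=2) for x in(t,s)]))
E
```

```text
[ 0.77395504 -1.41666541  0.38551685]
```

View pics/end.png

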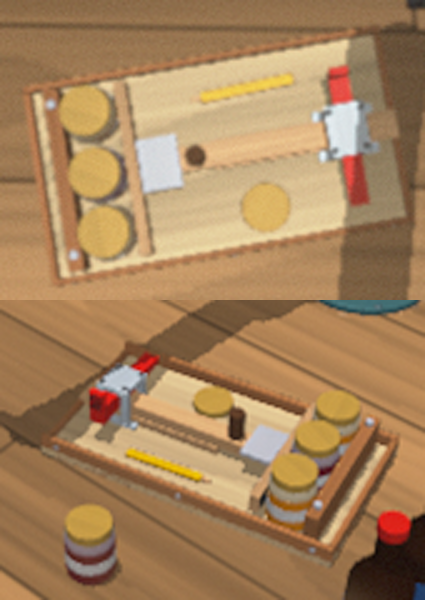

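```bash
python3 -c "from cell import job; print(job.finish_job())"
```

```text
the job is handed in; nothing more can be done
None
```

I packed the jars, jammed the wedge and handed the job in at about 27 s of the 61 s allowed. No verdict is reported, so the result is unconfirmed.

- **Bar:** I pushed the knob with closed fingers. The jars slid at about 8–9 N in all, then packed on the stop. I stopped at about 14 N, slightly under the 15 N guide, with the bar no longer advancing.
- **Wedge:** I pushed the tab about 40 mm, at 2 N while it ran free. I then raised the push in steps to about 19.8 N along the ramp, or about 20.5 N in total, and backed straight off.
- **Last pictures:** They show the three jars upright and tight between bar and stop, with the wedge through the block. The lid, pencil and spare jar look unmoved, and the robot is clear of everything. I did not measure the final gap between bar and stop or the lasting wedge force directly.
- **Disagreement:** The reported TCP height did not match the pictures. The fingertips were about 33 mm higher than the reported pose says, so my first pass went over the top of the knob without touching it. I confirmed this from the scene pictures and by contact, then worked with the corrected height.

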